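# Call a colleague and show which slide to restain and with which stain

### The arm

A 6-joint arm with a two-finger parallel gripper is mounted at the origin on the work surface. World frame = base frame: x ahead of the robot, y to its left, z up, the work surface at z = 0. Lengths are in mm, angles in rad, forces in N, time in s.
With the tool pointing down it reaches from about 275 to 750 mm from the base axis. Payload 10.2 kg.
Tool frame: the origin (TCP) lies between the finger pads, 19 mm behind the fingertips; this is the grasp point; z points along the fingers, y is the line along which they close (so a half turn about z gives the same grasp; the last joint's range is limited). The gripper opens to 85 mm and grips with 20 to 120 N. Pads are 22 mm wide; open, the fingers measure 114 mm over their backs; the gripper's body (76 mm by 85 mm) begins 54 mm behind the grasp point. The pads swing forward as they close: fully open they stand 13 mm farther back than shut.
Start: joints at [-1.491, 0.313, 1.498, -0, 1.331, -0.223], TCP at [156.539, -501.126, 249.994] pointing down, gripper open.
Joint ranges: [-2.94, 2.94], [-0.97, 2.17], [0.19, 2.56], [-1.23, 4.37], [0.02, 3.11], [-2.88, 2.88]. Speed limits (rad/s): [2.39, 2.39, 3.01, 3.14, 3.14, 3.14].

### API

Orientations are given as a rotation vector (axis times angle).
In Python, from rig import ctrl gives the robot as it stands.
- The arm moves only by the tool servo_tool, never from a script. Its argument "rows" is a list of rows, each an object of numbers: "tx", "ty", "tz": the shift along the tool's x, y, z in mm; "rx", "ry", "rz": the turn, a rotation vector about the tool's x, y, z in rad. A call has 1 to 20 rows; each row is the pose to reach, as a shift and turn from the pose commanded when the call began, along the tool's axes at that moment; what a row does not reach only later rows make up. A row lasts 1/12 s, in which the tool goes at most 41.7 mm and 7.16 degrees, less where a joint would pass 70% of its speed; a pose out of reach is approached as far as the arm can. A call with a gripper value outside its range is refused whole. "grip" is the finger opening in mm, from 0 to 85.4, set as the call begins (left out, the last holds). The fingers move at their own pace and stop on an object; "grip_force" is the grip in N (left out, the last holds). Time passes only in rows, so rows that repeat a pose let the fingers close. It gives the time, the measured TCP pose, the force, the opening and the grip force at its end, in the units of the state.
- ctrl.read_state(): the state, without advancing time (a new reading comes with each control period).
- ctrl.snapshot(name): name is "scene" or "side" or "wrist"; returns a dict with "image" (400x640x3 uint8, red, green, blue), "range_z" (400x640 float32, mm along the optical axis (not along the pixel's ray), 0 where there is no reading), "camera_matrix" (3x3 intrinsics, pixels), "world_from_camera" (4x4, takes a point from camera to world coordinates); the wrist camera has in their place "T_tool_cam" (4x4, takes a point from camera to tool coordinates, whose origin is the TCP and whose axes are the flange's). Camera axes: x right, y down, z forward; pixel columns grow to the right and rows downward; lengths in mm; the calibration is good to about 2 mm. A picture is of the moment at which its call begins: read the wrist's pose just before it.
- ctrl.finish_job(): hands the job in; it is judged then, once.
The state is a dict: "time": time; "joints": joint angles; "qd": joint speeds; "tau": joint torques, N m; "position": TCP position; "orientation": TCP orientation; "ft_force": force on the tool from outside, world axes, zero at the start; "torque": the same for the moment, N m; "width": finger opening in mm; "grasp_force": force on a finger pad.
Only numpy, scipy, OpenCV 4.12 (cv2) and the standard library are available. Lean on these libraries where they do the work, as an engineer would, in place of code of your own. Each camera call takes 0.05 s, during which the arm holds its last target. There are 200 camera calls.

### The job

Call your colleague over by pressing the green button fully down and letting it come back up. Then show which slide is to be restained and with what: point straight down at the violet specimen with the fingertips two or three centimetres above it, keep still there for two seconds, then point in the same way at the cap of the red-capped bottle for two seconds and finish still pointing at it. Do not touch or move any slide, bottle, box or tray, and lower the fingers over no other slide or bottle.

Things in the scene. Friction and masses are not known exactly. Their poses are not given: they have to be found in the camera images.
- slide_tray: Shallow open wooden tray, 115 (x) by 230 (y) by 14 mm high, walls and floor 5 mm thick, fixed on the work surface; origin under its centre. Four glass slides lie in it side by side along its y, 50 mm apart.
- stain_tray: White plastic open tray, 160 by 160 by 16 mm high, walls and floor 5 mm, fixed on the work surface; origin under its centre. Four amber bottles stand in it two by two, 72 mm apart.
- call_button_top (a point): Centre of the top face of the green call button (round, 32 mm across) in a grey housing fixed to the work surface; z up. It is pressed straight down; its top face stands 22 mm above the work surface and 10 mm above the housing (48 mm across).
- call_button (a joint): Travel of the call button, m: 0 up, 0.006 fully down; a spring needing about 5 N when fully down brings it back up.
- slide_violet_spot (a point): Centre of the violet specimen spot (22 mm across) on the top face of a loose glass slide; the point's z points up. About 7 mm above the work surface.
- slide_violet: The glass slide with the violet specimen: 76 (x) by 26 (y) by 2 mm, 12 g, loose in the wooden tray, white paper label at its +x end; origin at the centre of its underside.
- slide_yellow_spot (a point): Centre of the yellow specimen spot (22 mm across) on the top face of a loose glass slide; the point's z points up. About 7 mm above the work surface.
- slide_yellow: The glass slide with the yellow specimen: 76 (x) by 26 (y) by 2 mm, 12 g, loose in the wooden tray, white paper label at its +x end; origin at the centre of its underside.
- slide_green_spot (a point): Centre of the green specimen spot (22 mm across) on the top face of a loose glass slide; the point's z points up. About 7 mm above the work surface.
- slide_green: The glass slide with the green specimen: 76 (x) by 26 (y) by 2 mm, 12 g, loose in the wooden tray, white paper label at its +x end; origin at the centre of its underside.
- slide_orange_spot (a point): Centre of the orange specimen spot (22 mm across) on the top face of a loose glass slide; the point's z points up. About 7 mm above the work surface.
- slide_orange: The glass slide with the orange specimen: 76 (x) by 26 (y) by 2 mm, 12 g, loose in the wooden tray, white paper label at its +x end; origin at the centre of its underside.
- bottle_red_cap (a point): Centre of the top of the red cap (29 mm across); z up. About 85 mm above the work surface.
- bottle_red: Amber bottle with a red screw cap and a plain white label: 40 mm across, 80 mm tall, about 90 g, loose and upright in the white tray; origin at the centre of its underside.
- bottle_blue_cap (a point): Centre of the top of the blue cap (29 mm across); z up. About 85 mm above the work surface.
- bottle_blue: Amber bottle with a blue screw cap and a plain white label: 40 mm across, 80 mm tall, about 90 g, loose and upright in the white tray; origin at the centre of its underside.
- bottle_white_cap (a point): Centre of the top of the white cap (29 mm across); z up. About 85 mm above the work surface.
- bottle_white: Amber bottle with a white screw cap and a plain white label: 40 mm across, 80 mm tall, about 90 g, loose and upright in the white tray; origin at the centre of its underside.
- bottle_black_cap (a point): Centre of the top of the black cap (29 mm across); z up. About 85 mm above the work surface.
- bottle_black: Amber bottle with a black screw cap and a plain white label: 40 mm across, 80 mm tall, about 90 g, loose and upright in the white tray; origin at the centre of its underside.
- dropper_bottle: Bystander: clear glass dropper bottle with black rubber bulb, 44 mm across, 115 mm tall, loose; origin at the centre of its underside.
- slide_box: Bystander: white cardboard slide box, 89 by 114 by 34 mm, loose; origin at the centre of its underside.
Things that resemble listed ones, but are neither listed nor needed, are in the scene too. Leave any pink or yellow look-alike of the bottle_red alone.

How it is judged:
By the outcome, as a careful person would: the job done as asked, in the order asked, and still so for the second after the job is handed in, with the robot touching nothing.
It also fails if it takes over 54 s, if anything falls off the work surface, if the arm or the gripper's body presses on something with over 40 N, if the wrist force passes 120 N, or if a joint passes its speed limit or range.

## Working session

There is one attempt and no reset: what is moved stays moved. The work goes in short steps, Python scripts to look and compute and a tool call to move; the robot and the scene stay as the last step left them, time stands still between calls to the robot, and variables do not carry over. Pictures are saved under pics/ and viewed, at most 10 in all, crops included, and the job is handed in when it is done.

Besides the shell and the picture viewer there is one more tool, called after "Emit:" in YAML: its name, and indented under it one key for each argument. servo_tool: Moves the arm, as the interface text tells. Its arguments: {"type":"object","properties":{"rows":{"type":"array"},"grip":{"type":"number"},"grip_force":{"type":"number"}},"required":["rows"]}

```bash
mkdir -p pics; cat > h.py <<'E'
import numpy as np,cv2
from rig import ctrl
from scipy.spatial.transform import Rotation as R
def snap(n,name):
    st=ctrl.read_state(); s=ctrl.snapshot(n)
    if n=="wrist":
        T=np.eye(4);T[:3,:3]=R.from_rotvec(st["orientation"]).as_matrix();T[:3,3]=st["position"]
        s["world_from_camera"]=T@s["T_tool_cam"]
    cv2.imwrite(f"pics/{name}.png",s["image"][:,:,::-1]); np.savez(f"pics/{name}.npz",**{k:s[k] for k in("image","range_z","camera_matrix","world_from_camera")})
    return s
def pt(s,u,v,z=None):
    K=s["camera_matrix"];W=s["world_from_camera"]
    r=np.linalg.inv(K)@[u,v,1]
    if z is None:
        d=np.median(s["range_z"][v-1:v+2,u-1:u+2]); return W[:3,:3]@(r*d)+W[:3,3]
    d=W[:3,:3]@r; return W[:3,3]+d*(z-W[2,3])/d[2]
E
python3 - <<'E'
from h import *
a=snap("scene","scene");b=snap("side","side");print(ctrl.read_state())
for s in(a,b):print(s["world_from_camera"].round(2))
E
```

```text
{'time': 0.1, 'joints': array([-1.49142633e+00,  3.13377092e-01,  1.49838647e+00, -2.21524893e-05,
        1.33100643e+00, -2.23398322e-01]), 'qd': array([-2.24034949e-04, -9.11823218e-04, -1.62803028e-03, -4.16242369e-04,
        1.81935205e-03, -9.58381928e-05]), 'tau': array([ 2.71261175e-03, -4.12898648e+01, -2.60141999e+01, -2.16999983e-04,
        2.98107232e-03,  4.55049545e-07]), 'position': array([ 156.50222659, -500.89905745,  249.49142153]), 'orientation': array([-3.10449951e+00, -4.73603780e-01, -9.93196410e-05]), 'ft_force': array([-0.44818371,  0.90770892, -0.18815014]), 'torque': array([ 0.00090508, -0.01462522, -0.03252371]), 'grasp_force': 0.0, 'width': 85.9359084805234}
[[-1.10000e-01  7.40000e-01 -6.60000e-01  1.81238e+03]
 [ 9.90000e-01  9.00000e-02 -6.00000e-02  1.28330e+02]
 [ 2.00000e-02 -6.60000e-01 -7.50000e-01  1.49916e+03]
 [ 0.00000e+00  0.00000e+00  0.00000e+00  1.00000e+00]]
[[-9.70000e-01 -1.70000e-01  1.50000e-01  3.15510e+02]
 [-2.30000e-01  6.70000e-01 -7.10000e-01  9.70540e+02]
 [ 2.00000e-02 -7.20000e-01 -6.90000e-01  1.03484e+03]
 [ 0.00000e+00  0.00000e+00  0.00000e+00  1.00000e+00]]
```

View pics/scene.png

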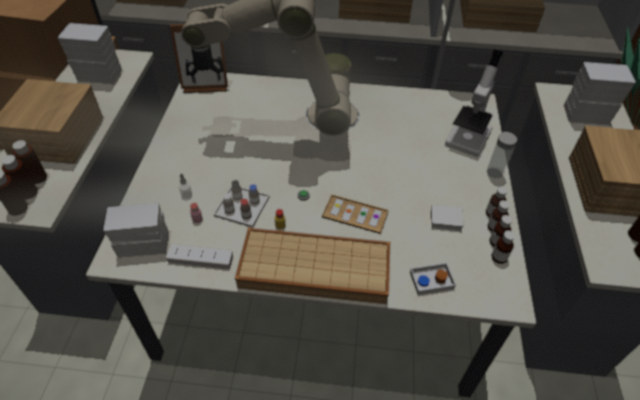

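View pics/side.png

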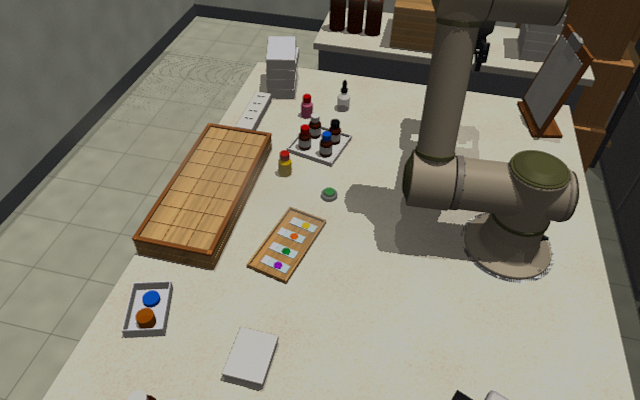

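Red-cap candidates in the side view are (305,130) amber in the white tray, (307,100) pink look-alike and (285,157) yellow look-alike. I choose the amber one in the tray. The violet spot is at (278,265) and the button at (329,193). Next I check a close crop and the depth.

```bash
python3 - <<'E'
from h import *
L=lambda n:dict(np.load(f"pics/{n}.npz"))
b=L("side");a=L("scene")
for n,u,v,z in[("red",305,129,85),("blue",326,136,85),("white",316,118,85),("black",335,124,85),("pink",307,98,80),("yel",285,155,80),("button",329,192,22),("violet",278,265,7),("green",286,251,7),("dropper",344,84,None)]:
    print(n,pt(b,u,v).round(),pt(b,u,v,z).round() if z else"")
for n,u,v,z in[("red",245,202,85),("button",303,194,22),("violet",376,216,7)]: print("scene",n,pt(a,u,v).round(),pt(a,u,v,z).round())
c1=cv2.resize(b["image"][70:210,255:365],None,fx=4,fy=4,interpolation=2)
c2=cv2.resize(b["image"][170:310,235:335],None,fx=3.5,fy=4,interpolation=2)
cv2.imwrite("pics/crop.png",np.hstack([c1,c2])[:,:790,::-1])
E
```

```text
red [ 624. -252.   82.] [ 623. -248.   85.]
blue [ 553. -233.   82.] [ 552. -230.   85.]
white [ 605. -319.   80.] [ 604. -313.   85.]
black [ 539. -303.   81.] [ 538. -297.   85.]
pink [ 662. -428.   76.] [ 661. -423.   80.]
yel [ 651. -118.   79.] [ 651. -117.   80.]
button [503. -58.  19.] [502. -55.  22.]
violet [574. 222.   7.] [574. 222.   7.]
green [567. 172.   6.] [566. 174.   7.]
dropper [ 552. -508.  101.] 
scene red [ 635. -255.   86.] [ 634. -256.   85.]
scene button [513. -61.  21.] [513. -61.  22.]
scene violet [577. 223.   9.] [575. 223.   7.]
```

View pics/crop.png

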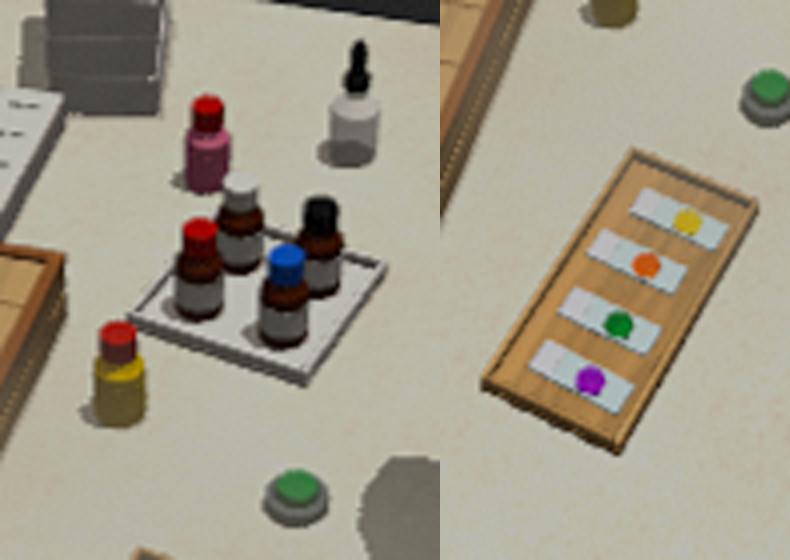

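The crop confirms it: the amber body with the red cap is at the left of the tray, the pink and yellow look-alikes stand outside the tray, and violet is the last slide (lowest in the crop). Next I close the fingers, go above the button and square the tool to the world axes.

Emit:
servo_tool:
  rows:
    - {"tx":20,"ty":-14,"rz":0.015}
    - {"tx":50,"ty":-34,"rz":0.04}
    - {"tx":80,"ty":-54,"rz":0.06}
    - {"tx":110,"ty":-75,"rz":0.08}
    - {"tx":140,"ty":-95,"rz":0.1}
    - {"tx":170,"ty":-116,"rz":0.12}
    - {"tx":200,"ty":-136,"rz":0.14}
    - {"tx":230,"ty":-156,"rz":0.16}
    - {"tx":260,"ty":-177,"rz":0.18}
    - {"tx":290,"ty":-197,"rz":0.2}
    - {"tx":320,"ty":-218,"rz":0.22}
    - {"tx":350,"ty":-238,"rz":0.24}
    - {"tx":380,"ty":-258,"rz":0.26}
    - {"tx":410,"ty":-279,"rz":0.28}
    - {"tx":440,"ty":-299,"rz":0.303}
    - {"tx":460,"ty":-313,"rz":0.303}
    - {"tx":467,"ty":-318,"rz":0.303}
    - {"tx":467,"ty":-318,"rz":0.303}
    - {"tx":467,"ty":-318,"rz":0.303}
    - {"tx":467,"ty":-318,"rz":0.303}
  grip: 0

```text
schema error: expected keys tx, ty, tz, rx, ry, rz
```

```bash
python3 - <<'E'
from h import *
a=snap("wrist","w1");st=ctrl.read_state();print(st["time"],st["position"],st["orientation"],st["ft_force"],st["width"],a["world_from_camera"].round(2))
E
```

```text
0.15 [ 156.51269572 -500.96604235  249.5825502 ] [-3.10472319e+00 -4.73684975e-01 -1.41677936e-04] [0.11213202 0.02958666 0.24203958] 85.15160056991407 [[ 3.0000e-01 -9.1000e-01 -2.9000e-01  2.3218e+02]
 [-9.5000e-01 -2.8000e-01 -9.0000e-02 -4.7814e+02]
 [ 0.0000e+00  3.1000e-01 -9.5000e-01  3.7445e+02]
 [ 0.0000e+00  0.0000e+00  0.0000e+00  1.0000e+00]]
```

View pics/w1.png

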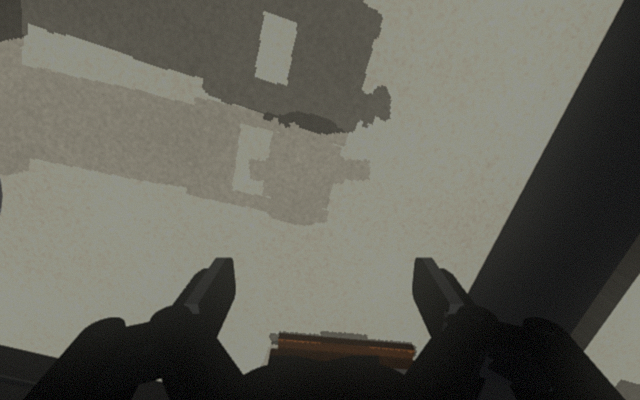

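The wrist image shows only the open fingers and empty table, because the move was refused: every row needs all six keys.

Emit:
servo_tool:
  rows:
    - {"tx":20,"ty":-14,"tz":0,"rx":0,"ry":0,"rz":0.015}
    - {"tx":50,"ty":-34,"tz":0,"rx":0,"ry":0,"rz":0.04}
    - {"tx":80,"ty":-54,"tz":0,"rx":0,"ry":0,"rz":0.06}
    - {"tx":110,"ty":-75,"tz":0,"rx":0,"ry":0,"rz":0.08}
    - {"tx":140,"ty":-95,"tz":0,"rx":0,"ry":0,"rz":0.1}
    - {"tx":170,"ty":-116,"tz":0,"rx":0,"ry":0,"rz":0.12}
    - {"tx":200,"ty":-136,"tz":0,"rx":0,"ry":0,"rz":0.14}
    - {"tx":230,"ty":-156,"tz":0,"rx":0,"ry":0,"rz":0.16}
    - {"tx":260,"ty":-177,"tz":0,"rx":0,"ry":0,"rz":0.18}
    - {"tx":290,"ty":-197,"tz":0,"rx":0,"ry":0,"rz":0.2}
    - {"tx":320,"ty":-218,"tz":0,"rx":0,"ry":0,"rz":0.22}
    - {"tx":350,"ty":-238,"tz":0,"rx":0,"ry":0,"rz":0.24}
    - {"tx":380,"ty":-258,"tz":0,"rx":0,"ry":0,"rz":0.26}
    - {"tx":410,"ty":-279,"tz":0,"rx":0,"ry":0,"rz":0.28}
    - {"tx":440,"ty":-299,"tz":0,"rx":0,"ry":0,"rz":0.303}
    - {"tx":460,"ty":-313,"tz":0,"rx":0,"ry":0,"rz":0.303}
    - {"tx":467,"ty":-318,"tz":0,"rx":0,"ry":0,"rz":0.303}
    - {"tx":467,"ty":-318,"tz":0,"rx":0,"ry":0,"rz":0.303}
    - {"tx":467,"ty":-318,"tz":0,"rx":0,"ry":0,"rz":0.303}
    - {"tx":467,"ty":-318,"tz":0,"rx":0,"ry":0,"rz":0.303}
  grip: 0

```text
time: 1.82
position: [506.9, -59.4, 250.0]
orientation: [3.141, -0.002, -0.001]
ft_force: [0.1, 0.7, -0.8]
width: -0.3
grasp_force: 0.0
```

```bash
python3 - <<'E'
from h import *
a=snap("wrist","w2");st=ctrl.read_state();print(st["time"],st["position"],st["orientation"],st["ft_force"],st["width"],a["world_from_camera"].round(2))
E
```

```text
1.8667 [506.87724547 -59.48723205 250.05300073] [ 3.14139821e+00 -2.84491047e-03 -3.04509102e-04] [ 0.12643942  0.27709558 -1.06640557] -0.07263124766280103 [[-0.0000e+00 -9.5000e-01 -3.1000e-01  5.8617e+02]
 [-1.0000e+00  0.0000e+00 -0.0000e+00 -6.0280e+01]
 [ 0.0000e+00  3.1000e-01 -9.5000e-01  3.7489e+02]
 [ 0.0000e+00  0.0000e+00  0.0000e+00  1.0000e+00]]
```

View pics/w2.png

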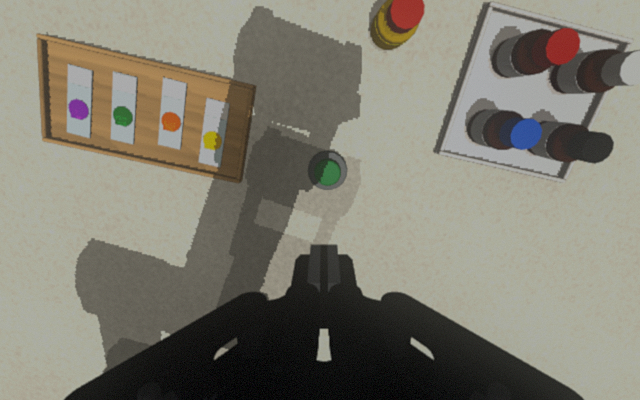

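The wrist view shows the button top at (331,172), the violet spot at (78,109) and the red cap in the tray at (563,46). The yellow look-alike's cap is at (407,13).

```bash
python3 - <<'E'
from h import *
b=dict(np.load("pics/w2.npz"))
hsv=cv2.cvtColor(b["image"],cv2.COLOR_RGB2HSV)
def cen(u,v,r,lo,hi):
    m=cv2.inRange(hsv,lo,hi);k=np.zeros_like(m);cv2.circle(k,(u,v),r,255,-1);M=cv2.moments(m&k,True);return M["m10"]/M["m00"],M["m01"]/M["m00"],M["m00"]
for n,u,v,z,lo,hi in[("button",331,172,22,(40,90,40),(85,255,255)),("violet",78,109,7,(130,90,40),(165,255,255)),("red",563,46,85,(0,170,110),(8,255,255))]:
    c=cen(u,v,20,lo,hi);print(n,np.round(c),pt(b,u,v).round(1),pt(b,*c[:2],z).round(1))
E
```

```text
button [329. 173. 386.] [505.5 -69.5  22.8] [504.1 -67.6  22. ]
violet [ 78. 109. 299.] [576.1 218.4   8.4] [576.  219.6   7. ]
red [562.  46. 894.] [ 628.7 -263.8   86.3] [ 628.9 -264.1   85. ]
```

Emit:
servo_tool:
  rows:
    - {"tx":-1,"ty":3,"tz":20,"rx":0,"ry":0,"rz":0}
    - {"tx":-2,"ty":7,"tz":50,"rx":0,"ry":0,"rz":0}
    - {"tx":-2,"ty":7,"tz":85,"rx":0,"ry":0,"rz":0}
    - {"tx":-2,"ty":7,"tz":120,"rx":0,"ry":0,"rz":0}
    - {"tx":-2,"ty":7,"tz":145,"rx":0,"ry":0,"rz":0}
    - {"tx":-2,"ty":7,"tz":160,"rx":0,"ry":0,"rz":0}
    - {"tx":-2,"ty":7,"tz":160,"rx":0,"ry":0,"rz":0}
    - {"tx":-2,"ty":7,"tz":160,"rx":0,"ry":0,"rz":0}
    - {"tx":-2,"ty":7,"tz":160,"rx":0,"ry":0,"rz":0}

```text
time: 2.62
position: [506.0, -66.1, 91.4]
orientation: [3.141, -0.002, 0.003]
ft_force: [-0.4, -0.5, 0.2]
width: -0.1
grasp_force: 0.0
```

```bash
python3 - <<'E'
from h import *
a=snap("wrist","w3");st=ctrl.read_state();print(st["time"],st["position"],st["orientation"],st["ft_force"])
hsv=cv2.cvtColor(a["image"],cv2.COLOR_RGB2HSV);m=cv2.inRange(hsv,(40,90,40),(85,255,255));m[:, :250]=0;m[:,420:]=0
M=cv2.moments(m,True);c=M["m10"]/M["m00"],M["m01"]/M["m00"];print(c,M["m00"],pt(a,*c,22),cv2.boundingRect(m))
E
```

```text
2.6667 [506.07302729 -65.96812651  91.49648784] [ 3.14064317e+00 -1.21592150e-03  3.90494494e-03] [-0.66155517 -0.11251953  0.64414442]
(318.8298017771702, 222.86739576213262) 1463.0 [505.73428742 -64.0772047   22.        ] (298, 199, 44, 46)
```

View pics/w3.png

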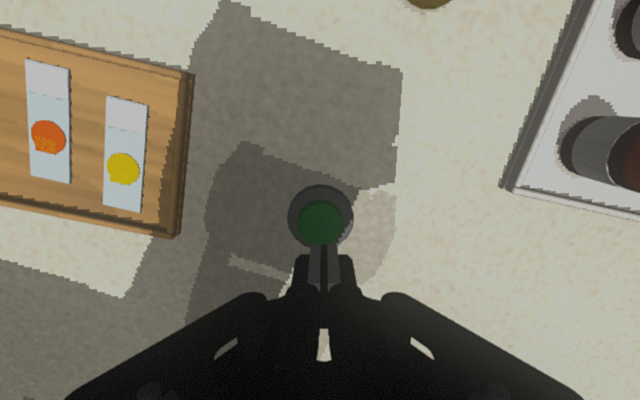

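The button is at (319,223) and the fingertips at column 323, so I'm almost centred. I shift 3 mm to +y and press.

Emit:
servo_tool:
  rows:
    - {"tx":0,"ty":-3,"tz":20,"rx":0,"ry":0,"rz":0}
    - {"tx":0,"ty":-3,"tz":38,"rx":0,"ry":0,"rz":0}
    - {"tx":0,"ty":-3,"tz":44,"rx":0,"ry":0,"rz":0}
    - {"tx":0,"ty":-3,"tz":47,"rx":0,"ry":0,"rz":0}
    - {"tx":0,"ty":-3,"tz":50,"rx":0,"ry":0,"rz":0}
    - {"tx":0,"ty":-3,"tz":52,"rx":0,"ry":0,"rz":0}
    - {"tx":0,"ty":-3,"tz":54,"rx":0,"ry":0,"rz":0}
    - {"tx":0,"ty":-3,"tz":55,"rx":0,"ry":0,"rz":0}
    - {"tx":0,"ty":-3,"tz":56,"rx":0,"ry":0,"rz":0}
    - {"tx":0,"ty":-3,"tz":56,"rx":0,"ry":0,"rz":0}
    - {"tx":0,"ty":-3,"tz":56,"rx":0,"ry":0,"rz":0}

```text
time: 3.58
position: [506.0, -62.6, 34.7]
orientation: [3.141, -0.0, 0.003]
ft_force: [0.0, -1.1, 7.0]
width: 0.1
grasp_force: 3.3
```

Emit:
servo_tool:
  rows:
    - {"tx":0,"ty":0,"tz":1,"rx":0,"ry":0,"rz":0}
    - {"tx":0,"ty":0,"tz":1.5,"rx":0,"ry":0,"rz":0}
    - {"tx":0,"ty":0,"tz":1.5,"rx":0,"ry":0,"rz":0}
    - {"tx":0,"ty":0,"tz":1.5,"rx":0,"ry":0,"rz":0}

```text
time: 3.92
position: [506.1, -62.6, 34.4]
orientation: [3.141, 0.0, 0.003]
ft_force: [-5.5, 1.2, 21.3]
width: 0.1
grasp_force: 11.0
```

The force rose to 21 N with no further travel, so the button is fully down. I lift off and go high above the violet specimen.

Emit:
servo_tool:
  rows:
    - {"tx":0,"ty":0,"tz":-10,"rx":0,"ry":0,"rz":0}
    - {"tx":0,"ty":0,"tz":-40,"rx":0,"ry":0,"rz":0}
    - {"tx":0,"ty":0,"tz":-75,"rx":0,"ry":0,"rz":0}
    - {"tx":0,"ty":0,"tz":-110,"rx":0,"ry":0,"rz":0}
    - {"tx":5,"ty":-20,"tz":-140,"rx":0,"ry":0,"rz":0}
    - {"tx":12,"ty":-50,"tz":-150,"rx":0,"ry":0,"rz":0}
    - {"tx":20,"ty":-80,"tz":-150,"rx":0,"ry":0,"rz":0}
    - {"tx":30,"ty":-115,"tz":-150,"rx":0,"ry":0,"rz":0}
    - {"tx":38,"ty":-150,"tz":-150,"rx":0,"ry":0,"rz":0}
    - {"tx":46,"ty":-185,"tz":-150,"rx":0,"ry":0,"rz":0}
    - {"tx":54,"ty":-220,"tz":-150,"rx":0,"ry":0,"rz":0}
    - {"tx":62,"ty":-250,"tz":-150,"rx":0,"ry":0,"rz":0}
    - {"tx":68,"ty":-275,"tz":-150,"rx":0,"ry":0,"rz":0}
    - {"tx":70,"ty":-284,"tz":-150,"rx":0,"ry":0,"rz":0}
    - {"tx":70,"ty":-284,"tz":-150,"rx":0,"ry":0,"rz":0}
    - {"tx":70,"ty":-284,"tz":-140,"rx":0,"ry":0,"rz":0}
    - {"tx":70,"ty":-284,"tz":-110,"rx":0,"ry":0,"rz":0}
    - {"tx":70,"ty":-284,"tz":-85,"rx":0,"ry":0,"rz":0}
    - {"tx":70,"ty":-284,"tz":-75,"rx":0,"ry":0,"rz":0}
    - {"tx":70,"ty":-284,"tz":-75,"rx":0,"ry":0,"rz":0}

```text
time: 5.58
position: [574.3, 220.1, 104.8]
orientation: [3.141, -0.003, -0.008]
ft_force: [1.0, -0.6, -0.4]
width: 0.1
grasp_force: 0.0
```

```bash
python3 - <<'E'
from h import *
a=snap("wrist","w4");st=ctrl.read_state();print(st["time"],st["position"],st["orientation"],st["ft_force"])
hsv=cv2.cvtColor(a["image"],cv2.COLOR_RGB2HSV);m=cv2.inRange(hsv,(130,90,40),(165,255,255))
M=cv2.moments(m,True);c=M["m10"]/M["m00"],M["m01"]/M["m00"];print(c,M["m00"],pt(a,*c,7),cv2.boundingRect(m))
b=snap("side","s2");hsv=cv2.cvtColor(b["image"],cv2.COLOR_RGB2HSV);print(pt(b,329,192))
E
```

```text
5.6333 [575.30279474 220.54475143 107.02670631] [ 3.14119765e+00 -2.30702763e-03 -2.68096063e-03] [0.39319668 0.16211465 1.12636824]
(323.2236842105263, 206.4391447368421) 608.0 [575.21249584 219.07748322   7.        ] (310, 193, 28, 28)
[502.17539371 -54.9826711   22.33296564]
```

View pics/w4.png

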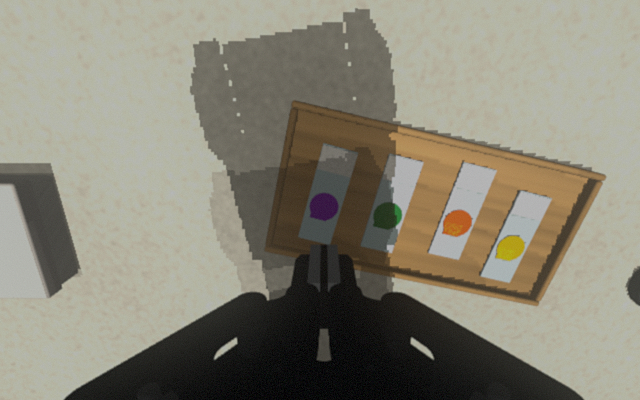

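The violet spot is at (323,206), in line with the fingertips at column 323. I go straight down and hold.

Emit:
servo_tool:
  rows:
    - {"tx":0,"ty":0,"tz":15,"rx":0,"ry":0,"rz":0}
    - {"tx":0,"ty":0,"tz":35,"rx":0,"ry":0,"rz":0}
    - {"tx":0,"ty":0,"tz":48,"rx":0,"ry":0,"rz":0}
    - {"tx":0,"ty":0,"tz":54,"rx":0,"ry":0,"rz":0}
    - {"tx":0,"ty":0,"tz":56,"rx":0,"ry":0,"rz":0}
    - {"tx":0,"ty":0,"tz":56,"rx":0,"ry":0,"rz":0}
    - {"tx":0,"ty":0,"tz":56,"rx":0,"ry":0,"rz":0}
    - {"tx":0,"ty":0,"tz":56,"rx":0,"ry":0,"rz":0}
    - {"tx":0,"ty":0,"tz":56,"rx":0,"ry":0,"rz":0}
    - {"tx":0,"ty":0,"tz":56,"rx":0,"ry":0,"rz":0}
    - {"tx":0,"ty":0,"tz":56,"rx":0,"ry":0,"rz":0}
    - {"tx":0,"ty":0,"tz":56,"rx":0,"ry":0,"rz":0}
    - {"tx":0,"ty":0,"tz":56,"rx":0,"ry":0,"rz":0}
    - {"tx":0,"ty":0,"tz":56,"rx":0,"ry":0,"rz":0}
    - {"tx":0,"ty":0,"tz":56,"rx":0,"ry":0,"rz":0}
    - {"tx":0,"ty":0,"tz":56,"rx":0,"ry":0,"rz":0}
    - {"tx":0,"ty":0,"tz":56,"rx":0,"ry":0,"rz":0}
    - {"tx":0,"ty":0,"tz":56,"rx":0,"ry":0,"rz":0}
    - {"tx":0,"ty":0,"tz":56,"rx":0,"ry":0,"rz":0}
    - {"tx":0,"ty":0,"tz":56,"rx":0,"ry":0,"rz":0}

```text
time: 7.35
position: [575.5, 221.7, 51.5]
orientation: [-3.142, 0.0, -0.0]
ft_force: [1.1, 0.1, 0.9]
width: -0.1
grasp_force: 0.0
```

```bash
python3 - <<'E'
from h import *
a=snap("wrist","w5");st=ctrl.read_state();print(st["time"],st["position"],st["orientation"],st["ft_force"])
hsv=cv2.cvtColor(a["image"],cv2.COLOR_RGB2HSV);m=cv2.inRange(hsv,(130,90,30),(165,255,255))
print(cv2.boundingRect(m));z=a["range_z"];print(pt(a,318,255),pt(a,328,255),pt(a,318,250),pt(a,328,250))
b=snap("side","s3");cv2.imwrite("pics/s3c.png",cv2.resize(b["image"][200:300,220:360],None,fx=5,fy=5,interpolation=2)[:,:,::-1])
E
```

```text
7.4 [575.52152418 221.66347232  51.5066888 ] [-3.14154944e+00  3.43318669e-04 -4.57220192e-06] [ 0.21095911 -0.70074461 -0.00838667]
(309, 222, 36, 30)
[586.3685883  223.21871482  48.58036342] [586.45848794 218.59863176  48.76178133] [586.60802255 223.28607516  44.06393957] [586.28072623 218.51515406  43.44287501]
```

View pics/s3c.png

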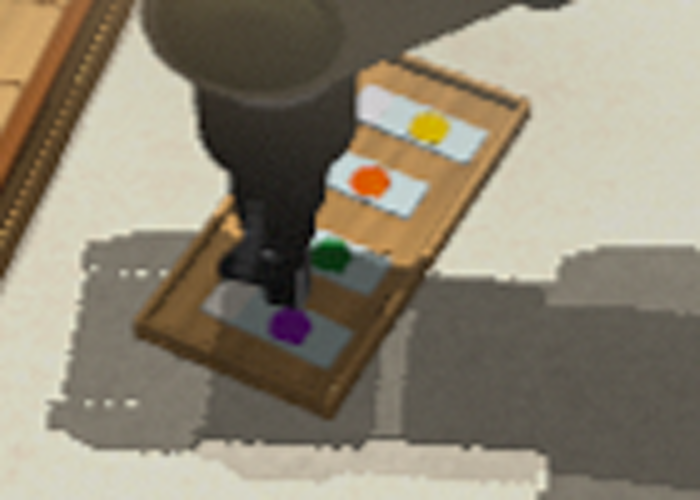

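The fingertips point at the violet spot (290,325 in the crop), about 25 mm above it and clear. I finish the hold, then rise.

Emit:
servo_tool:
  rows:
    - {"tx":0,"ty":0,"tz":0,"rx":0,"ry":0,"rz":0}
    - {"tx":0,"ty":0,"tz":0,"rx":0,"ry":0,"rz":0}
    - {"tx":0,"ty":0,"tz":0,"rx":0,"ry":0,"rz":0}
    - {"tx":0,"ty":0,"tz":0,"rx":0,"ry":0,"rz":0}
    - {"tx":0,"ty":0,"tz":0,"rx":0,"ry":0,"rz":0}
    - {"tx":0,"ty":0,"tz":0,"rx":0,"ry":0,"rz":0}
    - {"tx":0,"ty":0,"tz":0,"rx":0,"ry":0,"rz":0}
    - {"tx":0,"ty":0,"tz":0,"rx":0,"ry":0,"rz":0}
    - {"tx":0,"ty":0,"tz":0,"rx":0,"ry":0,"rz":0}
    - {"tx":0,"ty":0,"tz":0,"rx":0,"ry":0,"rz":0}
    - {"tx":0,"ty":0,"tz":0,"rx":0,"ry":0,"rz":0}
    - {"tx":0,"ty":0,"tz":0,"rx":0,"ry":0,"rz":0}
    - {"tx":0,"ty":0,"tz":0,"rx":0,"ry":0,"rz":0}
    - {"tx":0,"ty":0,"tz":0,"rx":0,"ry":0,"rz":0}
    - {"tx":0,"ty":0,"tz":0,"rx":0,"ry":0,"rz":0}
    - {"tx":0,"ty":0,"tz":-20,"rx":0,"ry":0,"rz":0}
    - {"tx":0,"ty":0,"tz":-60,"rx":0,"ry":0,"rz":0}
    - {"tx":0,"ty":0,"tz":-100,"rx":0,"ry":0,"rz":0}
    - {"tx":0,"ty":0,"tz":-140,"rx":0,"ry":0,"rz":0}
    - {"tx":0,"ty":0,"tz":-160,"rx":0,"ry":0,"rz":0}

```text
time: 9.12
position: [576.5, 221.9, 216.9]
orientation: [-3.14, 0.0, -0.011]
ft_force: [-0.7, 0.3, -0.4]
width: -0.0
grasp_force: 0.0
```

Emit:
servo_tool:
  rows:
    - {"tx":2,"ty":20,"tz":0,"rx":0,"ry":0,"rz":0}
    - {"tx":6,"ty":50,"tz":0,"rx":0,"ry":0,"rz":0}
    - {"tx":9,"ty":85,"tz":0,"rx":0,"ry":0,"rz":0}
    - {"tx":13,"ty":120,"tz":0,"rx":0,"ry":0,"rz":0}
    - {"tx":17,"ty":155,"tz":0,"rx":0,"ry":0,"rz":0}
    - {"tx":21,"ty":190,"tz":0,"rx":0,"ry":0,"rz":0}
    - {"tx":25,"ty":225,"tz":0,"rx":0,"ry":0,"rz":0}
    - {"tx":29,"ty":260,"tz":0,"rx":0,"ry":0,"rz":0}
    - {"tx":33,"ty":295,"tz":0,"rx":0,"ry":0,"rz":0}
    - {"tx":37,"ty":330,"tz":0,"rx":0,"ry":0,"rz":0}
    - {"tx":41,"ty":365,"tz":0,"rx":0,"ry":0,"rz":0}
    - {"tx":45,"ty":400,"tz":0,"rx":0,"ry":0,"rz":0}
    - {"tx":49,"ty":435,"tz":0,"rx":0,"ry":0,"rz":0}
    - {"tx":52,"ty":465,"tz":0,"rx":0,"ry":0,"rz":0}
    - {"tx":54,"ty":483,"tz":0,"rx":0,"ry":0,"rz":0}
    - {"tx":54,"ty":483,"tz":0,"rx":0,"ry":0,"rz":0}
    - {"tx":54,"ty":483,"tz":0,"rx":0,"ry":0,"rz":0}
    - {"tx":54,"ty":483,"tz":0,"rx":0,"ry":0,"rz":0}
    - {"tx":54,"ty":483,"tz":0,"rx":0,"ry":0,"rz":0}

```text
time: 10.7
position: [629.6, -260.0, 211.8]
orientation: [-3.141, -0.002, -0.0]
ft_force: [-0.1, -0.1, -0.1]
width: -0.2
grasp_force: 0.0
```

```bash
python3 - <<'E'
from h import *
a=snap("wrist","w6");st=ctrl.read_state();print(st["time"],st["position"],st["orientation"],st["ft_force"])
hsv=cv2.cvtColor(a["image"],cv2.COLOR_RGB2HSV);m=cv2.inRange(hsv,(0,170,60),(8,255,255));m[:,:240]=0;m[:,400:]=0
M=cv2.moments(m,True);c=M["m10"]/M["m00"],M["m01"]/M["m00"];print(c,M["m00"],pt(a,*c,85),cv2.boundingRect(m))
E
```

```text
10.75 [ 629.61766282 -260.04883339  211.79924213] [-3.14154271e+00 -2.02538567e-03 -2.24307706e-04] [-0.10167365  0.52978882 -0.13735021]
(331.54891304347825, 203.125) 184.0 [ 623.95710358 -268.09210033   85.        ] (321, 187, 22, 26)
```

View pics/w6.png

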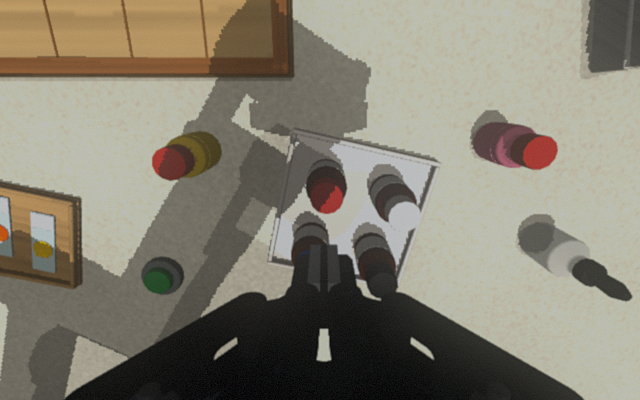

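The red cap (amber, in the tray) is centred near (326,194), partly shaded, which puts it at about (631, -262). I descend to 25 mm above it, with small corrections of 1 mm in x and 2 mm in y.

Emit:
servo_tool:
  rows:
    - {"tx":1,"ty":2,"tz":15,"rx":0,"ry":0,"rz":0}
    - {"tx":1,"ty":2,"tz":40,"rx":0,"ry":0,"rz":0}
    - {"tx":1,"ty":2,"tz":62,"rx":0,"ry":0,"rz":0}
    - {"tx":1,"ty":2,"tz":76,"rx":0,"ry":0,"rz":0}
    - {"tx":1,"ty":2,"tz":81,"rx":0,"ry":0,"rz":0}
    - {"tx":1,"ty":2,"tz":83,"rx":0,"ry":0,"rz":0}
    - {"tx":1,"ty":2,"tz":83,"rx":0,"ry":0,"rz":0}
    - {"tx":1,"ty":2,"tz":83,"rx":0,"ry":0,"rz":0}
    - {"tx":1,"ty":2,"tz":83,"rx":0,"ry":0,"rz":0}

```text
time: 11.5
position: [630.9, -263.5, 129.8]
orientation: [3.14, 0.0, 0.003]
ft_force: [0.3, -0.4, 0.2]
width: 0.0
grasp_force: 0.0
```

```bash
python3 - <<'E'
from h import *
a=snap("wrist","w7");st=ctrl.read_state();print(st["time"],st["position"],st["orientation"],st["ft_force"])
b=snap("side","s4")
c1=cv2.resize(b["image"][70:190,260:370],None,fx=4,fy=4,interpolation=2);c2=cv2.resize(a["image"][100:300,230:430],(400,480))
cv2.imwrite("pics/c7.png",np.hstack([c1[:, :400],c2])[:,:,::-1])
E
```

```text
11.55 [ 630.77075873 -263.48149839  129.64656262] [ 3.14064625e+00 -1.80448727e-04  2.34407439e-03] [-0.45036071 -0.60729493  0.72844991]
```

View pics/c7.png

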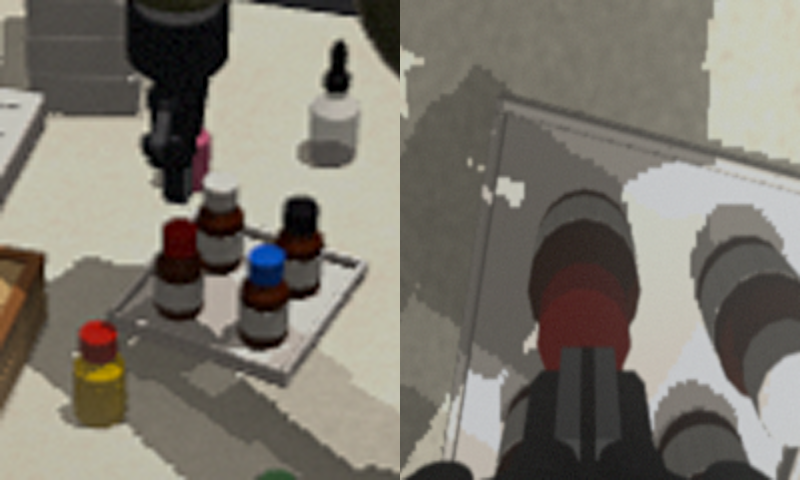

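The fingertips are centred over the red cap (in the wrist crop, cap at column 584 and fingers at 588), with a clear gap. Now I hold.

Emit:
servo_tool:
  rows:
    - {"tx":0,"ty":0,"tz":0,"rx":0,"ry":0,"rz":0}
    - {"tx":0,"ty":0,"tz":0,"rx":0,"ry":0,"rz":0}
    - {"tx":0,"ty":0,"tz":0,"rx":0,"ry":0,"rz":0}
    - {"tx":0,"ty":0,"tz":0,"rx":0,"ry":0,"rz":0}
    - {"tx":0,"ty":0,"tz":0,"rx":0,"ry":0,"rz":0}
    - {"tx":0,"ty":0,"tz":0,"rx":0,"ry":0,"rz":0}
    - {"tx":0,"ty":0,"tz":0,"rx":0,"ry":0,"rz":0}
    - {"tx":0,"ty":0,"tz":0,"rx":0,"ry":0,"rz":0}
    - {"tx":0,"ty":0,"tz":0,"rx":0,"ry":0,"rz":0}
    - {"tx":0,"ty":0,"tz":0,"rx":0,"ry":0,"rz":0}
    - {"tx":0,"ty":0,"tz":0,"rx":0,"ry":0,"rz":0}
    - {"tx":0,"ty":0,"tz":0,"rx":0,"ry":0,"rz":0}
    - {"tx":0,"ty":0,"tz":0,"rx":0,"ry":0,"rz":0}
    - {"tx":0,"ty":0,"tz":0,"rx":0,"ry":0,"rz":0}
    - {"tx":0,"ty":0,"tz":0,"rx":0,"ry":0,"rz":0}
    - {"tx":0,"ty":0,"tz":0,"rx":0,"ry":0,"rz":0}
    - {"tx":0,"ty":0,"tz":0,"rx":0,"ry":0,"rz":0}
    - {"tx":0,"ty":0,"tz":0,"rx":0,"ry":0,"rz":0}
    - {"tx":0,"ty":0,"tz":0,"rx":0,"ry":0,"rz":0}
    - {"tx":0,"ty":0,"tz":0,"rx":0,"ry":0,"rz":0}

```text
time: 13.27
position: [630.4, -263.4, 128.5]
orientation: [-3.142, 0.0, 0.0]
ft_force: [-0.8, -0.1, 0.8]
width: -0.1
grasp_force: 0.0
```

Emit:
servo_tool:
  rows:
    - {"tx":0,"ty":0,"tz":0,"rx":0,"ry":0,"rz":0}
    - {"tx":0,"ty":0,"tz":0,"rx":0,"ry":0,"rz":0}
    - {"tx":0,"ty":0,"tz":0,"rx":0,"ry":0,"rz":0}
    - {"tx":0,"ty":0,"tz":0,"rx":0,"ry":0,"rz":0}
    - {"tx":0,"ty":0,"tz":0,"rx":0,"ry":0,"rz":0}
    - {"tx":0,"ty":0,"tz":0,"rx":0,"ry":0,"rz":0}
    - {"tx":0,"ty":0,"tz":0,"rx":0,"ry":0,"rz":0}
    - {"tx":0,"ty":0,"tz":0,"rx":0,"ry":0,"rz":0}
    - {"tx":0,"ty":0,"tz":0,"rx":0,"ry":0,"rz":0}
    - {"tx":0,"ty":0,"tz":0,"rx":0,"ry":0,"rz":0}

```text
time: 14.1
position: [630.4, -263.4, 128.5]
orientation: [-3.142, 0.0, -0.0]
ft_force: [0.4, -0.9, -0.9]
width: -0.1
grasp_force: 0.0
```

```bash
python3 -c "
from rig import ctrl
print(ctrl.finish_job())"
```

```text
the job is handed in; nothing more can be done
None
```

The job is handed in at about 14 s: I pressed the green button to its stop and let go, held over the violet specimen for over 2 s, and finished still pointing at the red cap after over 2 s there, fingertips about 25 mm above each; I saw nothing touched or moved, and no verdict was returned.

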